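# Stand the last meal carton in the tray's empty place

### The job

One flat meal carton is lying on the steel worktop. Stand it upright on its short thin edge in the gap between the two cartons already standing in the shallow tray, in line with them and facing the same way, lowered right to the tray's floor before you let go, and without knocking or shifting those two. The gap is too narrow for fingers beside the carton, so you will have to change your grip on the way; the sloping steel rest is there to lean the carton on while you do.

Things in the scene. Friction and masses are not known exactly. Their poses are not given: they have to be found in the camera images.
- carton_mid (a point): Centre of the loose carton: a rigid paperboard box 140 x 64 x 30 mm, about 0.15 to 0.3 kg, white with a brown printed end, lying flat on the worktop at the start (centre 15 mm up). Its x axis runs along the 140 mm length, y along the 64 mm width, z through the 30 mm thickness. Either end may be up when it stands.
- rest_corner (a point): Fixed dark steel rest, 44 mm wide: an 85 mm plate leaning 35 degrees off vertical and a 34 mm ledge square to it at its foot. Point: middle of their inner corner, 12 mm above the worktop; x level, away from the open side, y along the corner, z up. Plate rises along (0.574, 0, 0.819), ledge runs along (-0.819, 0, 0.574). A carton set end-down in it leans on the plate, its top 55 mm free.
- tray_in (a point): Middle of the inner floor of the fixed shallow aluminium tray (90 x 250 mm outside, walls 4 mm thick and 15 mm high, floor 4 mm above the worktop). Its y axis runs along the row of cartons, x across it, z up. This point is the middle of the 88 mm gap between the two standing cartons.
- stood1_mid (a point): Centre of one of the two loose cartons that already stand in the tray, same make as the flat one: here z is up (140 mm), y along the row (64 mm), x through the 30 mm thickness. Its centre is 76 mm from the middle of the tray, on the tray's -y side.
- stood2_mid (a point): Centre of the other standing carton, the same, on the tray's +y side.
Mind the look-alikes: they are no part of the job. Leave any yellow look-alike of the part that bears stood2_mid alone.

How it is judged (in metres and radians):
At the end, for the whole second after the job is handed in: The carton stands on its short edge on the tray floor in the gap: within 4 degrees of upright and 14 of the row's facing, centre within 16 mm along and 22 mm across the row of the gap's middle; both neighbours upright (4 degrees) and within 15 mm of their starts (x of carton_mid in the frame of tray_in between -0.022 and 0.022 m and y of carton_mid in the frame of tray_in between -0.016 and 0.016 m and z of carton_mid in the frame of tray_in between 0.064 and 0.076 m and angle between the x axis of carton_mid and the z axis of tray_in, either way round below 0.07 rad and angle between the z axis of carton_mid and the x axis of tray_in, either way round below 0.25 rad and distance of each of stood1_mid, stood2_mid from where it was at the start of the episode below 0.015 m and angle between each of stood1_mid, stood2_mid's own z axis and vertical below 0.07 rad); the robot touches nothing.
It fails at once if the carton is let go over the gap with its foot more than 10 mm above the tray floor (dropped in) (x of carton_mid in the frame of tray_in between -0.04 and 0.04 m and y of carton_mid in the frame of tray_in between -0.04 and 0.04 m and z of carton_mid in the frame of tray_in between 0.08 and 0.3 m and contact force between the fingers and carton below 0.05 N).
It fails at once if a standing carton is knocked over or shoved away (tilted over 20 degrees or moved over 30 mm) (angle between any of stood1_mid, stood2_mid's own z axis and vertical above 0.35 rad or distance of any of stood1_mid, stood2_mid from where it was at the start of the episode above 0.03 m).
It also fails if it takes over 67 s, if anything falls off the work surface, if the arm or the gripper's body presses on something with over 40 N, if the wrist force passes 120 N, or if a joint passes its speed limit or range.

### The arm

A 6-joint arm with a two-finger parallel gripper is mounted at the origin on the work surface. World frame = base frame: x ahead of the robot, y to its left, z up, the work surface at z = 0. Lengths are in mm, angles in degrees, forces in N, time in s.
With the tool pointing down it reaches from about 350 to 850 mm from the base axis. Payload 8.1 kg.
Tool frame: the origin (TCP) lies midway between the tips of the shut fingers; the grasp point (between the pads) lies 19 mm behind it; z points along the fingers, y is the line along which they close (so a half turn about z gives the same grasp; the last joint's range is limited). The gripper opens to 85 mm and grips with 20 to 120 N. Pads are 22 mm wide; open, the fingers measure 114 mm over their backs; the gripper's body (76 mm by 85 mm) begins 54 mm behind the grasp point. The pads swing forward as they close: fully open they stand 13 mm farther back than shut.
Start: joints at [70.451, 7.471, 85.268, -0, 87.261, -4.893], TCP at [151.789, 580.487, 231.292] pointing down, gripper open.
Joint ranges: [-169.43, 169.43], [-51.17, 129.36], [1.28, 143.12], [-76.62, 256.62], [0, 156.53], [-152.29, 152.29]. Speed limits (degrees/s): [136.94, 136.94, 159.86, 180, 180, 180].

### API

Orientations are given as [roll, pitch, yaw] about the fixed x, y, z axes, in that order (R = Rz(yaw) Ry(pitch) Rx(roll)).
In Python, from bench import r gives the robot as it stands. The module is installed in compiled form; this text tells all that it offers.
- The arm moves only by the tool jog_arm, never from a script. Its argument "rows" is a list of rows, each a list of 2 entries, a list of its own where there are three numbers: the shift along the tool's x, y, z in mm, then the turn, a rotation vector about the tool's x, y, z in rad. A call has 1 to 10 rows; each row is the pose to reach, as a shift and turn from the pose commanded when the call began, along the tool's axes at that moment; what a row does not reach only later rows make up. A row lasts 1/10 s, in which the tool goes at most 50 mm and 8.59 degrees, less where a joint would pass 70% of its speed; a pose out of reach is approached as far as the arm can. A call with a gripper value outside its range is refused whole. "grip" is the finger opening in mm, from 0 to 85.4, set as the call begins (left out, the last holds). The fingers move at their own pace and stop on an object; "force" is the grip in N (left out, the last holds). Time passes only in rows, so rows that repeat a pose let the fingers close. It gives the time, the measured TCP pose, the force, the opening and the grip force at its end, in the units of the state.
- r.sense(): the state, without advancing time (a new reading comes with each control period).
- r.snapshot(name): name is "scene" or "top"; returns (picture, depth): 420x560x3 uint8, blue, green, red; 420x560 float32, mm along the optical axis (not along the pixel's ray), 0 where there is no reading.
- r.camera_params(name): a dict with "fx", "fy", "cx", "cy" (pixels), "pose" (4x4, takes a point from camera to world coordinates). Camera axes: x right, y down, z forward; pixel columns grow to the right and rows downward; lengths in mm; the calibration is good to about 2 mm. A picture is of the moment at which its call begins. camera_params takes no time and is no camera call.
- r.hand_in(): hands the job in; it is judged then, once.
The state is a dict: "time": time; "joint_pos": joint angles; "qd": joint speeds; "joint_efforts": joint torques, N m; "tool_pos": TCP position; "tcp_rot": TCP orientation; "ft_force": force on the tool from outside, world axes, zero at the start; "wrist_torque": the same for the moment, N m; "finger_gap": finger opening in mm; "grip_force": force on a finger pad.
Only numpy, scipy, OpenCV 4.12 (cv2) and the standard library are available. Lean on these libraries where they do the work, as an engineer would, in place of code of your own. Each camera call takes 0.05 s, during which the arm holds its last target. There are 200 camera calls.

## Working session

There is one attempt and no reset: what is moved stays moved. The work goes in short steps, Python scripts to look and compute and a tool call to move; the robot and the scene stay as the last step left them, time stands still between calls to the robot, and variables do not carry over. Pictures are saved under pics/ and viewed, at most 10 in all, crops included, and the job is handed in when it is done.

Besides the shell and the picture viewer there is one more tool, called after "Call:" as name(argument=value, ...) on one line, values as JSON. jog_arm: Moves the arm, as the interface text tells. Its arguments: {"type":"object","properties":{"rows":{"type":"array"},"grip":{"type":"number"},"force":{"type":"number"}},"required":["rows"]}

```bash
mkdir -p pics
python3 - <<'E'
from bench import r
import cv2,numpy as np
for n in("scene","top"):
    p,d=r.snapshot(n); cv2.imwrite(f"pics/{n}0.png",p); np.savez(f"{n}0.npz",p=p,d=d)
    c=r.camera_params(n); print(n,{k:np.round(c[k],3).tolist() for k in c})
print(r.sense())
E
```

```text
scene {'fx': 493.811, 'fy': 493.811, 'cx': 283.63, 'cy': 213.965, 'pose': [[0.319, 0.807, -0.498, 985.645], [0.948, -0.274, 0.163, -156.392], [-0.005, -0.524, -0.852, 837.46], [0.0, 0.0, 0.0, 1.0]]}
top {'fx': 502.601, 'fy': 502.601, 'cx': 270.532, 'cy': 213.836, 'pose': [[-0.006, -0.985, 0.17, 394.386], [-0.999, 0.013, 0.04, -19.141], [-0.042, -0.169, -0.985, 940.717], [0.0, 0.0, 0.0, 1.0]]}
{'time': 0.1, 'joint_pos': array([ 7.04523650e+01,  7.51125261e+00,  8.53233518e+01,  1.02986918e-03,
        8.72617551e+01, -4.89301734e+00]), 'qd': array([-0.04619102,  0.0687164 , -0.21417676,  0.08487785, -0.0465044 ,
       -0.03773006]), 'joint_efforts': array([ 1.41387514e-03, -5.70946920e+01, -5.01943338e+01, -1.84077767e-04,
        8.10177822e-03,  7.67926736e-07]), 'tool_pos': array([151.59974765, 580.01847829, 230.34142557]), 'tcp_rot': array([-1.79904079e+02, -9.24388517e-03,  1.65345325e+02]), 'ft_force': array([-0.75277093, -0.01370981, -0.19756921]), 'wrist_torque': array([-0.01550431,  0.02977323, -0.05606677]), 'grip_force': 0.0, 'finger_gap': 85.72292052323762}
```

View pics/scene0.png

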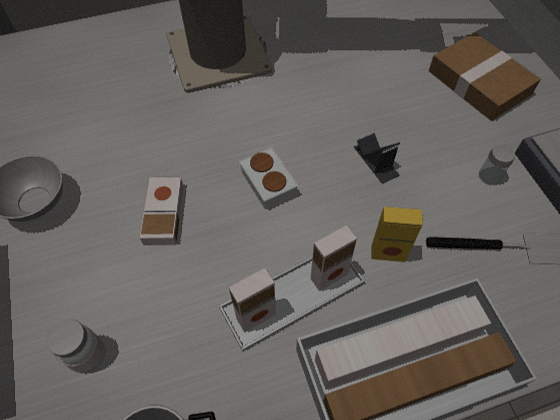

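View pics/top0.png

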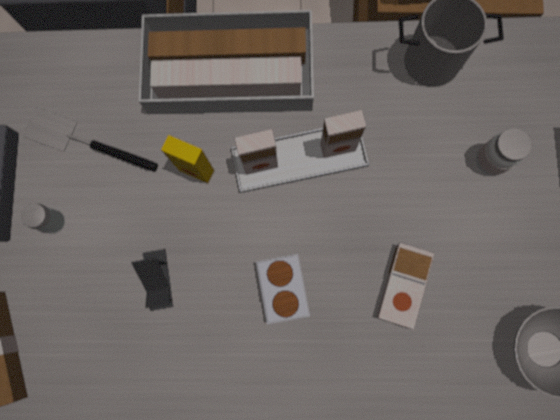

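The scene view shows the loose carton at about (161,210), the rest at (378,153) and the tray at (293,295). In the top view these are at (406,286), (153,280) and (300,157).

Things that could be taken for the carton (top-view pixels):
- **White box with one brown end and a red dot, (406,286):** lies flat and matches the description, so this is my choice.
- **Squarer white box with two brown discs, (282,289):** wrong print.
- **Yellow standing box, (187,158):** leave alone.
- **Tray cartons, (256,150) and (343,132):** the two neighbours.

Next I'll check the choice and the rest in one close crop.

```bash
cat > h.py <<'E'
import numpy as np,cv2
from bench import r
from scipy.spatial.transform import Rotation as R
def cast(n,uv,z):
    c=r.camera_params(n);T=np.array(c["pose"]);uv=np.atleast_2d(np.float64(uv))
    d=np.c_[(uv[:,0]-c["cx"])/c["fx"],(uv[:,1]-c["cy"])/c["fy"],np.ones(len(uv))]@T[:3,:3].T
    return T[:3,3]+d*((z-T[2,3])/d[:,2])[:,None]
def cloud(n,d):
    c=r.camera_params(n);T=np.array(c["pose"]);v,u=np.mgrid[:420,:560]
    P=np.stack([(u-c["cx"])/c["fx"]*d,(v-c["cy"])/c["fy"]*d,d],-1)
    return P@T[:3,:3].T+T[:3,3]
def rect(P):
    (c,s,a)=cv2.minAreaRect(np.float32(P[:,:2])); 
    if s[0]<s[1]: s=s[::-1];a+=90
    return np.round(c,1),np.round(s,1),round((a+90)%180-90,1)   # yaw of long side
E
python3 - <<'E'
from h import *
D={n:np.load(n+"0.npz") for n in("scene","top")}
t,s=D["top"]["p"],D["scene"]["p"]
f=lambda im,x,y,w,h:cv2.convertScaleAbs(cv2.resize(im[y:y+h,x:x+w],(400,300),interpolation=cv2.INTER_CUBIC),alpha=1.8)
cv2.imwrite("pics/c1.png",np.vstack([np.hstack([f(t,350,230,120,90*1),f(t,110,235,96,72)]),np.hstack([f(s,210,215,168,126),f(s,335,120,80,60)])]))
for n in D:
    p,d=D[n]["p"],D[n]["d"];C=cloud(n,d)
    g=(d>0)
    box={"top":(360,230,450,340),"scene":(130,165,195,255)}[n]
    m=np.zeros_like(g);m[box[1]:box[3],box[0]:box[2]]=1
    k=m&g&(C[...,2]>22)&(C[...,2]<45); print(n,"carton",k.sum(),rect(C[k]),np.median(C[k][:,2]))
    for nm,b in {"top":{"sA":(230,120,285,180),"sB":(318,105,368,165)},"scene":{"sA":(225,262,280,335),"sB":(307,222,362,295)}}[n].items():
        m[:]=0;m[b[1]:b[3],b[0]:b[2]]=1
        k=m&g&(C[...,2]>134)&(C[...,2]<155);print(n,nm,k.sum(),rect(C[k]),np.median(C[k][:,2]))
    b={"top":(120,240,185,320),"scene":(345,125,410,185)}[n];m[:]=0;m[b[1]:b[3],b[0]:b[2]]=1
    k=m&g&(C[...,2]>6);print(n,"rest",k.sum(),rect(C[k]),C[k].min(0).round(),C[k].max(0).round())
    np.save(n+"rest.npy",C[k])
    k=g&(np.abs(C[...,2]-2)<4)&(d<1500);print("table z",np.median(C[g][:,2]))
E
```

```text
scene carton 2124 (array([ 420., -222.]), array([142. ,  65.5]), -18.4) 31.12074354289996
scene sA 886 (array([ 682.9, -110.2]), array([64.5, 31.4]), -77.3) 144.58835938925677
scene sB 781 (array([653.1,  38.7]), array([65.2, 31.3]), -77.4) 144.47241036192327
scene rest 877 (array([420. , 232.4]), array([142.1,  65.1]), -4.8) [352. 202.   6.] [491. 271.  84.]
table z 1.738526113757075
top carton 2968 (array([ 420.5, -222. ]), array([140. ,  65.2]), -18.0) 32.03810548987116
top sA 749 (array([653.9,  38.3]), array([64.3, 31.1]), -77.4) 145.1261998465302
top sB 770 (array([ 683.9, -110. ]), array([64.6, 31.3]), -78.3) 145.26677553436986
top rest 1400 (array([440.8, 240.2]), array([124. , 117.1]), 4.1) [379. 181.   6.] [503. 301.  86.]
table z 2.109371736916273
```

View pics/c1.png

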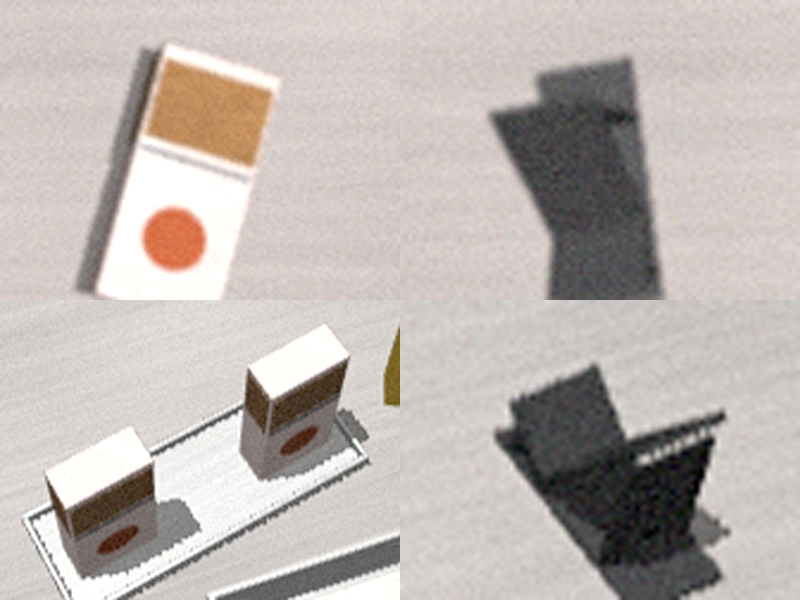

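The crop confirms it: the loose carton has the brown end and red dot. Two neighbours stand in the tray, and the rest shows a leaning plate with a ledge at its foot. Next I'll locate the rest's corner and its direction from the surface points.

Run:
```python
from h import *
for n in("top","scene","both"):
    P=np.load(n+"rest.npy") if n!="both" else np.vstack([np.load("toprest.npy"),np.load("scenerest.npy")])
    best=[]
    for name,a,c in(("plate",-.819,.574),("ledge",.574,.819)):
        o=max(((lambda h,e:(h.max(),y,e[h.argmax()]+1))(*np.histogram(P@[a*np.cos(np.radians(y)),a*np.sin(np.radians(y)),c],bins=np.arange(-900,900,2))) for y in np.arange(-180,180,1.)),key=lambda t:t[0])
        y=np.radians(o[1]);nv=np.array([a*np.cos(y),a*np.sin(y),c]);I=P[np.abs(P@nv-o[2])<3]
        for _ in range(3):
            m=I.mean(0);w=np.linalg.svd(I-m)[2][2];w*=np.sign(w[2]);I=P[np.abs((P-m)@w)<2.5]
        print(n,name,o,len(I),"n",w.round(3),"yaw",np.degrees(np.arctan2(w[1]*np.sign(a),w[0]*np.sign(a))).round(1),"off",(m@w).round(1),"mean",m.round(1),I.min(0).round(),I.max(0).round())
        if n=="both": np.save(name+".npy",I)
```

```text
top plate (np.int64(508), np.float64(7.0), np.int64(-353)) 808 n [-0.807 -0.132  0.576] yaw 9.3 off -357.8 mean [440.8 231.8  49.2] [411. 207.  11.] [470. 257.  86.]
top ledge (np.int64(202), np.float64(13.0), np.int64(273)) 379 n [0.554 0.093 0.827] yaw 9.5 off 263.2 mean [402.5 225.3  23. ] [384. 203.   6.] [433. 249.  35.]
scene plate (np.int64(90), np.float64(11.0), np.int64(-361)) 157 n [-0.784 -0.164  0.599] yaw 11.8 off -352.8 mean [439.6 227.9  49. ] [405. 204.   8.] [468. 257.  84.]
scene ledge (np.int64(141), np.float64(8.0), np.int64(263)) 281 n [0.572 0.093 0.815] yaw 9.2 off 267.9 mean [401.4 225.5  21.5] [384. 202.   6.] [427. 250.  34.]
both plate (np.int64(551), np.float64(7.0), np.int64(-353)) 954 n [-0.804 -0.135  0.579] yaw 9.5 off -357.2 mean [441.2 231.2  49.9] [409. 206.   6.] [470. 257.  86.]
both ledge (np.int64(317), np.float64(12.0), np.int64(271)) 627 n [0.561 0.109 0.82 ] yaw 11.0 off 268.8 mean [401.9 225.6  22.6] [384. 202.   6.] [431. 250.  35.]
```

The crop settled the carton, and the surface fits give:

| Item | Position (mm) | Yaw |
|---|---|---|
| Loose carton | (420, -222) | -18° |
| Rest corner | about (415.5, 227.4, 12) | about 9.5° |
| Tray middle | (668.4, -35.8) | x axis at about 11.5° |

The sequence:
1. Grip the carton across its 64 mm width.
2. Lean it in the rest with the tool tilted 55° outward.
3. Regrip through the 30 mm thickness from the top, then stand it in the tray.

```bash
cat >> h.py <<'E'
cy,sy=lambda a:np.cos(np.radians(a)),lambda a:np.sin(np.radians(a))
def frame(x,z):
    x=np.array(x,float);z=np.array(z,float);x/=np.linalg.norm(x);z/=np.linalg.norm(z);return np.c_[x,np.cross(z,x),z]
def down(yaw): return frame([cy(yaw),sy(yaw),0],[0,0,-1])
RC,RY=np.array([415.5,227.4,12]),9.5
u=np.array([cy(RY),sy(RY),0]);v=np.array([-sy(RY),cy(RY),0]);k=np.array([0,0,1.])
pl=.574*u+.819*k; pn=-.819*u+.574*k     # plate direction, plate normal
F1=frame(-pl,-pn)                        # grip 1 tool frame in the rest
F2=frame(v,-pl)                          # grip 2 tool frame: y along plate normal
def cur():
    s=r.sense();return s["tool_pos"],R.from_euler("xyz",s["tcp_rot"],degrees=True).as_matrix()
def go(pos,F,label=""):
    p,Q=cur();print(label,"shift",(Q.T@(np.array(pos)-p)).round(1),"turn",R.from_matrix(Q.T@F).as_rotvec().round(3))
E
python3 - <<'E'
from h import *
go([470,180,240],down(162),"via");go([420,-222,120],down(162),"above")
print(R.from_matrix(F2).as_euler("xyz",degrees=True))
E
```

```text
via shift [-409.2 -306.5   -9.2] turn [-0.002 -0.     0.058]
above shift [-462.6 -707.8  111.5] turn [-0.002 -0.     0.058]
[-144.97512672    0.           99.5       ]
```

Call:
jog_arm(rows=[[[-60,-40,0],[0,0,0.02]],[[-100,-75,0],[0,0,0.04]],[[-140,-105,0],[0,0,0.058]],[[-180,-135,0],[0,0,0.058]],[[-220,-165,0],[0,0,0.058]],[[-260,-195,-5],[0,0,0.058]],[[-300,-225,-5],[0,0,0.058]],[[-340,-255,-5],[0,0,0.058]],[[-375,-280,-9],[0,0,0.058]],[[-409,-306,-9],[0,0,0.058]]], grip=85)

```text
time: 1.1
tool_pos: [464.0, 187.8, 240.2]
tcp_rot: [180.0, 0.0, 162.0]
ft_force: [0.4, 0.6, -0.0]
finger_gap: 85.1
grip_force: 0.0
```

Call:
jog_arm(rows=[[[-5,-40,10],[0,0,0]],[[-10,-80,20],[0,0,0]],[[-16,-120,30],[0,0,0]],[[-21,-160,40],[0,0,0]],[[-27,-200,50],[0,0,0]],[[-32,-245,60],[0,0,0]],[[-37,-290,75],[0,0,0]],[[-43,-330,90],[0,0,0]],[[-50,-375,105],[0,0,0]],[[-53,-401,120],[0,0,0]]])

```text
time: 2.1
tool_pos: [388.8, -210.8, 119.5]
tcp_rot: [-180.0, 0.0, 161.9]
ft_force: [0.2, -0.3, -0.6]
finger_gap: 85.1
grip_force: 0.0
```

Run:
```python
from h import *
p,d=r.snapshot("scene");cv2.imwrite("pics/s1.png",p)
C=cloud("scene",d);m=np.zeros(d.shape,bool);m[165:255,125:195]=1
k=m&(d>0)&(C[...,2]>22)&(C[...,2]<45);print(k.sum(),rect(C[k]))
s=r.sense();print(s["time"],s["joint_pos"].round(1),s["tool_pos"],s["tcp_rot"],s["finger_gap"])
go([420,-222,30],down(162),"low");go([420,-222,0],down(162),"grasp")
```

```text
2123 (array([ 419.8, -221.9]), array([142. ,  65.3]), -18.2)
2.15 [-3.530e+01 -1.280e+01  1.171e+02 -1.000e-01  7.580e+01 -1.071e+02] [ 387.0326996  -212.17367471  116.83262361] [-1.79918410e+02 -1.70710756e-01  1.61877229e+02] 84.86850878540736
low shift [-34.6   1.   86.7] turn [-0.001 -0.003 -0.002]
grasp shift [-34.7   1.1 116.7] turn [-0.001 -0.003 -0.002]
```

Call:
jog_arm(rows=[[[-20,1,0],[0,0,0]],[[-35,1,30],[0,0,0]],[[-35,1,60],[0,0,0]],[[-35,1,85],[0,0,0]],[[-35,1,100],[0,0,0]],[[-35,1,110],[0,0,0]],[[-35,1,118],[0,0,0]],[[-35,1,118],[0,0,0]],[[-35,1,118],[0,0,0]]])

```text
time: 3.05
tool_pos: [423.8, -218.2, 2.7]
tcp_rot: [-180.0, 0.0, 162.0]
ft_force: [-0.3, 0.4, 0.0]
finger_gap: 84.8
grip_force: 0.0
```

Call:
jog_arm(rows=[[[0,0,0],[0,0,0]],[[0,0,0],[0,0,0]],[[0,0,0],[0,0,0]],[[0,0,0],[0,0,0]],[[0,0,0],[0,0,0]],[[0,0,0],[0,0,0]],[[0,0,0],[0,0,0]],[[0,0,0],[0,0,0]]], grip=55, force=50)

```text
time: 3.85
tool_pos: [424.3, -218.7, 3.5]
tcp_rot: [-180.0, 0.1, 162.0]
ft_force: [-0.7, 0.7, 5.2]
finger_gap: 63.1
grip_force: 55.8
```

Call:
jog_arm(rows=[[[0,0,0],[0,0,0]],[[0,0,0],[0,0,0]],[[0,0,0],[0,0,0]],[[0,0,2],[0,0,0]],[[0,0,4],[0,0,0]],[[0,0,6],[0,0,0]],[[0,0,6],[0,0,0]]], grip=75)

```text
time: 4.55
tool_pos: [423.0, -217.7, -4.4]
tcp_rot: [180.0, -0.0, 162.0]
ft_force: [0.6, -0.0, 0.3]
finger_gap: 75.2
grip_force: 0.0
```

Call:
jog_arm(rows=[[[0,0,0],[0,0,0]],[[0,0,0],[0,0,0]],[[0,0,0],[0,0,0]],[[0,0,0],[0,0,0]],[[0,0,0],[0,0,0]],[[0,0,0],[0,0,0]]], grip=55, force=50)

```text
time: 5.15
tool_pos: [423.5, -218.0, -3.8]
tcp_rot: [-180.0, 0.0, 162.0]
ft_force: [1.2, 0.3, 0.2]
finger_gap: 63.4
grip_force: 55.8
```

Call:
jog_arm(rows=[[[0,0,-10],[0,0,0]],[[0,0,-30],[0,0,0]],[[0,0,-60],[0,0,0]],[[0,0,-90],[0,0,0]],[[0,0,-120],[0,0,0]],[[0,0,-150],[0,0,0]],[[0,0,-170],[0,0,0]],[[0,0,-180],[0,0,0]],[[0,0,-180],[0,0,0]]])

```text
time: 6.05
tool_pos: [424.1, -218.4, 177.8]
tcp_rot: [-180.0, 0.2, 162.0]
ft_force: [0.2, -1.0, -1.6]
finger_gap: 63.2
grip_force: 55.4
```

Run:
```python
from h import *
s=r.sense();print(s["time"],s["joint_pos"].round(1),s["tool_pos"],s["tcp_rot"],s["finger_gap"],s["grip_force"],s["ft_force"])
mid=RC+70*pl+15*pn
off=np.array([3,0,-17.])
tcp=lambda back,up:mid+back*pn+up*pl-F1@off
print("final",tcp(0,0),"start",tcp(60,30)); go(tcp(60,30),F1)
```

```text
6.05 [ -33.4  -10.3  108.4   -0.    81.8 -105.4] [ 424.083139   -218.39174196  177.75677492] [-1.79956498e+02  1.57491741e-01  1.62019704e+02] 63.19628987596941 55.423259139060974 [ 0.17180212 -1.04901554 -1.55001033]
final [458.44104691 234.58586683  70.63986501] start [426.95881051 229.31754725 129.64986501]
 shift [135.6 426.8  47.4] turn [-0.231 -0.938 -0.441]
```

Call:
jog_arm(rows=[[[5,20,-5],[0,0,0]],[[15,60,-10],[-0.02,-0.08,-0.04]],[[30,105,-10],[-0.05,-0.2,-0.1]],[[45,150,-10],[-0.08,-0.32,-0.15]],[[60,195,-10],[-0.11,-0.44,-0.21]],[[75,240,-10],[-0.14,-0.56,-0.26]],[[90,285,-5],[-0.17,-0.68,-0.32]],[[105,330,5],[-0.2,-0.8,-0.38]],[[118,370,15],[-0.22,-0.9,-0.42]],[[127,400,25],[-0.231,-0.938,-0.441]]])

```text
time: 7.05
tool_pos: [485.7, 206.1, 233.1]
tcp_rot: [-179.4, 49.8, -171.3]
ft_force: [0.7, -1.7, -2.7]
finger_gap: 63.5
grip_force: 69.1
```

Run:
```python
from h import *
s=r.sense();print(s["joint_pos"].round(1),s["tool_pos"],s["tcp_rot"])
mid=RC+70*pl+15*pn; off=np.array([3,0,-18.5])
tcp=lambda back,up:mid+back*pn+up*pl-F1@off
go(tcp(60,30),F1)
```

```text
[ 27.8 -51.  143.1 -22.8  42.2 -60. ] [485.71398467 206.08909762 233.07254714] [-179.35105273   49.81504563 -171.33083726]
 shift [114.1  32.1  26.2] turn [-0.023 -0.09  -0.008]
```

The arm stopped at its limits (q2 = -51°, q3 = 143°), so a 55° outward tilt is out of reach here. I'll fit the arm's geometry from the readings so far. That should show how far the flat grip must be tilted in the carton's long plane for the rest pose to be reachable.

```bash
cat > kin.py <<'E'
from h import *
from scipy.optimize import least_squares as LS
E=lambda a,x:R.from_euler(a,x,degrees=True).as_matrix()
def fk(q,w):
    a,d,L2,b,L3,Lw=w;B=E("z",q[0]);A2=B@E("y",q[1]);A3=A2@E("y",q[2])
    Rt=A3@E("z",q[3])@E("y",q[4])@E("z",q[5])
    return B@[a,0,d]+A2@[0,0,L2]+A3@[b,0,L3]+Lw*Rt[:,2],Rt
DAT=[((70.452,7.511,85.323,0,87.262,-4.893),(151.6,580.0,230.3),(-179.9,0,165.35)),((-35.3,-12.8,117.1,-.1,75.8,-107.1),(387.03,-212.17,116.83),(-179.92,-.17,161.9)),
((-33.4,-10.3,108.4,0,81.8,-105.4),(424.08,-218.39,177.76),(-179.96,.16,162.02)),((27.8,-51,143.1,-22.8,42.2,-60),(485.71,206.09,233.07),(-179.35,49.8,-171.3))]
f=LS(lambda w:np.concatenate([fk(q,w)[0]-p for q,p,_ in DAT]),[50,300,350,0,350,250]);W=f.x
T0=fk(DAT[0][0],W)[1].T@E("xyz",DAT[0][2]); 
LO=np.array([-169.43,-51.17,1.28,-76.62,0,-152.29]);HI=np.array([169.43,129.36,143.12,256.62,156.53,152.29])
def ik(pos,F):
    best=None
    for g in([0,0,90,0,90,0],[30,-20,110,0,60,-60],[0,0,90,180,30,0],[0,0,90,0,120,90]):
        g=np.array(g,float);g[0]=np.degrees(np.arctan2(pos[1],pos[0]))
        def e(q):
            p,Q=fk(q,W);return np.r_[(p-pos),60*R.from_matrix((Q@T0).T@F).as_rotvec()]
        s=LS(e,np.clip(g,LO+1,HI-1),bounds=(LO,HI))
        if best is None or s.cost<best.cost: best=s
    return best.x.round(1),round(float(np.sqrt(2*best.cost)),2)
E
python3 - <<'E'
from kin import *
print(W.round(1),np.abs(f.fun).max().round(2),T0.round(2).tolist())
for q,p,o in DAT: print((fk(q,W)[0]-p).round(1),np.degrees(R.from_matrix((fk(q,W)[1]@T0).T@E("xyz",o)).magnitude()).round(1))
mid=RC+70*pl+15*pn
for th in(0,15,25,35,45):
    G=E("y",0);F=F1@E("y",th)   # tilt about tool y in the carton's long plane
    if F[2,2]>F1[2,2]: F=F1@E("y",-th)
    for s in(0,20):
        gp=mid+s*pl; print(th,s,"z",F[:,2].round(2),ik(gp+18.5*F[:,2],F),"retreat",ik(gp-45*F[:,2],F)[1])
g2=RC+112*pl+15*pn;print("g2",ik(g2+19*F2[:,2],F2),ik(g2-60*F2[:,2],F2))
t=np.array([668.4,-35.8,4+112.]);print("tray",ik(t-[0,0,19],down(101.5)))
E
```

```text
[-48.1 526.6 230.5 294.8 624.1 195.1] 49.88 [[0.0, -1.0, 0.0], [1.0, 0.0, -0.0], [0.0, 0.0, 1.0]]
[ 46.  -23.6   4.5] 0.0
[-34.3 -38.   -0.3] 0.1
[-17.2 -49.9   0.8] 0.1
[ 2.9 -5.9 -4.9] 0.1
0 0 z [ 0.81  0.14 -0.57] (array([ 34.7,   8.1, 113.1, -72.9,  21.4,  -3.1]), 0.0) retreat 0.0
0 20 z [ 0.81  0.14 -0.57] (array([ 34. ,   5.3, 113.8, -67.5,  21.5,  -9.4]), 0.0) retreat 0.0
15 0 z [ 0.63  0.11 -0.77] (array([ 32.8,   4. , 112.6, -31.1,  29.4, -44. ]), 0.0) retreat 0.0
15 20 z [ 0.63  0.11 -0.77] (array([ 32.1,   1.8, 112.7, -28.7,  30.9, -47.1]), 0.0) retreat 0.0
25 0 z [ 0.49  0.08 -0.87] (array([ 31.4,   4.4, 109.9, -17.3,  38.8, -57.2]), 0.0) retreat 0.0
25 20 z [ 0.49  0.08 -0.87] (array([ 30.8,   2.6, 109.7, -16.2,  40.6, -58.8]), 0.0) retreat 0.0
35 0 z [ 0.34  0.06 -0.94] (array([ 30.1,   6.9, 105.6,  -9.1,  49. , -64.5]), 0.0) retreat 0.0
35 20 z [ 0.34  0.06 -0.94] (array([ 29.6,   5.4, 105.2,  -8.7,  50.8, -65.5]), 0.0) retreat 0.0
45 0 z [ 0.17  0.03 -0.98] (array([ 28.8,  11.1, 100.1,  -3.8,  59.4, -69. ]), 0.0) retreat 0.0
45 20 z [ 0.17  0.03 -0.98] (array([ 28.3,   9.9,  99.6,  -3.7,  61.2, -69.7]), 0.0) retreat 0.0
g2 (array([ 24. ,  38.9,  66.5,   8.7, 108.6,  14.8]), 0.0) (array([ 23.1,  37.8,  61.1,   8.6, 115.1,  14.8]), 0.0)
tray (array([ -3.1,  43. ,  57.5,   0. ,  79.5, -14.6]), 0.0)
```

```bash
sed -i 's/a,d,L2,b,L3,Lw=w/a,d,L2,b,L3,Lw,c=w/; s/B@\[a,0,d\]/B@[a,c,d]/; s/\[50,300,350,0,350,250\]/[50,300,350,0,350,250,50]/' kin.py
cat > t.py <<'E'
from kin import *
print(W.round(1),np.abs(f.fun).max().round(2))
mid=RC+70*pl+15*pn
for th in(0,15,25,35,45):
    F=F1@E("y",th)
    if F[2,2]>F1[2,2]: F=F1@E("y",-th)
    for s in(0,25):
        gp=mid+s*pl; print(th,s,"z",F[:,2].round(2),ik(gp+18.5*F[:,2],F),"retreat",ik(gp-45*F[:,2],F)[1])
g2=RC+112*pl+15*pn;print("g2",ik(g2+19*F2[:,2],F2),ik(g2-60*F2[:,2],F2))
t=np.array([668.4,-35.8,4+112.]);print("tray",ik(t-[0,0,19],down(101.5)))
E
python3 t.py
```

```text
[ -0.  317.7 369.7  61.  553.4 365.5  51.1] 0.37
0 0 z [ 0.81  0.14 -0.57] (array([ 45.4, -17.5, 143.1, -69.7,  38.3,   2.8]), 11.63) retreat 17.26
0 25 z [ 0.81  0.14 -0.57] (array([ 41.9, -21.8, 143.1, -64.3,  35.2,  -6.3]), 9.84) retreat 15.42
15 0 z [ 0.63  0.11 -0.77] (array([ 32. , -27.2, 143.1, -29.3,  31.4, -46.4]), 1.9) retreat 5.82
15 25 z [ 0.63  0.11 -0.77] (array([ 30.3, -28.9, 142.4, -26.2,  31. , -50.9]), 0.0) retreat 2.93
25 0 z [ 0.49  0.08 -0.87] (array([ 28.1, -23.3, 137. , -14.8,  38.5, -62. ]), 0.0) retreat 0.0
25 25 z [ 0.49  0.08 -0.87] (array([ 27.4, -22.9, 134.4, -13.6,  40.6, -64. ]), 0.0) retreat 0.0
35 0 z [ 0.34  0.06 -0.94] (array([ 25.5, -16. , 128.6,  -7.2,  48.4, -70.1]), 0.0) retreat 0.0
35 25 z [ 0.34  0.06 -0.94] (array([ 25. , -15.5, 125.8,  -6.8,  50.6, -71.1]), 0.0) retreat 0.0
45 0 z [ 0.17  0.03 -0.98] (array([ 23.4,  -7.7, 119.8,  -2.8,  58.3, -74.8]), 0.0) retreat 0.0
45 25 z [ 0.17  0.03 -0.98] (array([ 23. ,  -7.2, 116.9,  -2.7,  60.6, -75.4]), 0.0) retreat 0.0
g2 (array([ 18. ,  33.8,  74.1,   5.1, 106.7,   8.4]), 0.0) (array([ 17.5,  37. ,  62.6,   5. , 115.1,   8.7]), 0.0)
tray (array([ -7.4,  23.2,  81. ,   0. ,  75.8, -18.9]), 0.0)
```

The fit is good to 0.4 mm: a 30° tilted grip makes the rest pose reachable. I'll set the carton back down and regrip it tilted.

Run:
```python
from kin import *
go([424,-218,150],down(162))
F=F1@E("y",30)
if F[2,2]>F1[2,2]: F=F1@E("y",-30)
D=down(162); Ft=D@F1.T@F; print("Ft z",Ft[:,2].round(3))
p=np.array([424,-218,-4.])
for b in(0,70,120): print(ik(np.array([430,-222,5])-b*Ft[:,2],Ft))
```

```text
shift [ 144.1 -410.4  -37.2] turn [0.192 0.856 0.431]
Ft z [-0.476  0.155 -0.866]
(array([-29.2,  32.6,  84.7,  -5.6,  92.3, -99.9]), 0.0)
(array([ -28.6,   32.6,   77.5,   -5.4,   99.5, -100.1]), 0.0)
(array([ -28.2,   33.4,   71.5,   -5.3,  104.7, -100.2]), 0.0)
```

Call:
jog_arm(rows=[[[5,-20,-5],[0.02,0.08,0.04]],[[18,-60,-10],[0.04,0.17,0.09]],[[34,-105,-15],[0.06,0.28,0.14]],[[50,-150,-20],[0.09,0.4,0.2]],[[67,-195,-25],[0.11,0.5,0.25]],[[84,-240,-30],[0.135,0.6,0.3]],[[100,-285,-34],[0.155,0.7,0.35]],[[116,-330,-36],[0.175,0.79,0.4]],[[130,-370,-37],[0.19,0.85,0.43]],[[144,-410,-37],[0.192,0.856,0.431]]])

```text
time: 8.05
tool_pos: [422.7, -221.2, 148.0]
tcp_rot: [-180.0, -0.4, 161.7]
ft_force: [0.6, 0.0, -2.1]
finger_gap: 63.0
grip_force: 69.1
```

Run:
```python
from kin import *
s=r.sense();print(s["joint_pos"].round(1),s["tool_pos"],s["tcp_rot"],s["finger_gap"],s["grip_force"])
go([424,-218,30],down(162));go([424,-218,-2],down(162))
```

```text
[-3.370e+01 -8.300e+00  1.097e+02 -1.000e-01  7.890e+01 -1.054e+02] [ 422.66327205 -221.24164042  147.99860045] [-179.9822836    -0.43703559  161.74151092] 63.038644884926235 69.07040476799011
 shift [ -1.2   3.5 118. ] turn [-0.    -0.008 -0.005]
 shift [ -1.4   3.5 150. ] turn [-0.    -0.008 -0.005]
```

Call:
jog_arm(rows=[[[0,0,35],[0,0,0]],[[0,0,70],[0,0,0]],[[0,0,105],[0,0,0]],[[0,0,125],[0,0,0]],[[0,0,138],[0,0,0]],[[0,0,144],[0,0,0]],[[0,0,147],[0,0,0]],[[0,0,150],[0,0,0]],[[0,0,150],[0,0,0]]])

```text
time: 8.95
tool_pos: [423.7, -220.1, 1.2]
tcp_rot: [-179.9, -0.1, 161.8]
ft_force: [-0.4, -0.3, -1.1]
finger_gap: 63.2
grip_force: 69.0
```

Call:
jog_arm(rows=[[[0,0,0],[0,0,0]],[[0,0,0],[0,0,0]],[[0,0,0],[0,0,0]],[[0,0,0],[0,0,0]],[[0,0,-15],[0,0,0]],[[0,0,-50],[0,0,0]],[[0,0,-90],[0,0,0]],[[0,0,-110],[0,0,0]],[[0,0,-110],[0,0,0]],[[0,0,-110],[0,0,0]]], grip=85)

```text
time: 9.95
tool_pos: [423.7, -219.9, 110.8]
tcp_rot: [-179.9, -0.1, 161.8]
ft_force: [-0.2, 0.4, 0.1]
finger_gap: 84.8
grip_force: 0.0
```

```bash
cat >> kin.py <<'E'
F3=F1@E("y",30)
if F3[2,2]>F1[2,2]: F3=F1@E("y",-30)
K=F1.T@F3     # tilted grip relative to square grip
E
python3 - <<'E'
from kin import *
p,d=r.snapshot("scene");C=cloud("scene",d);m=np.zeros(d.shape,bool);m[165:260,125:200]=1
k=m&(d>0)&(C[...,2]>22)&(C[...,2]<45);c,sz,a=rect(C[k]);print(k.sum(),c,sz,a)
e=np.array([cy(a),sy(a),0]);Ft=down(a+180)@K;print("z",Ft[:,2].round(2))
g=np.array([*c,6.])+12*e-10*e   # TCP: grip ~12 outward at pads, TCP lies inward of that
print(g);go(g-70*Ft[:,2],Ft,"pre");print(Ft.T@np.array([0,0,1]))
E
```

```text
2108 [ 420.5 -220.5] [143.1  65.9] -17.8
z [-0.48  0.15 -0.87]
[ 422.40425879 -221.11139061    6.        ]
pre shift [-35.2  -1.5  42.9] turn [ 0.001  0.52  -0.007]
[ 5.00000000e-01  2.84473472e-21 -8.66025404e-01]
```

Call:
jog_arm(rows=[[[-10,-1,0],[0,0.14,0]],[[-20,-1,5],[0,0.28,-0.003]],[[-30,-1,15],[0,0.42,-0.006]],[[-35,-1,30],[0,0.52,-0.007]],[[-35,-1,43],[0,0.52,-0.007]],[[-35,-1,43],[0,0.52,-0.007]],[[-35,-1,43],[0,0.52,-0.007]]])

```text
time: 10.7
tool_pos: [455.6, -231.4, 67.6]
tcp_rot: [179.9, -29.9, 162.2]
ft_force: [-0.8, -0.1, 0.4]
finger_gap: 85.3
grip_force: 0.0
```

Call:
jog_arm(rows=[[[0,0,25],[0,0,0]],[[0,0,45],[0,0,0]],[[0,0,58],[0,0,0]],[[0,0,65],[0,0,0]],[[0,0,70],[0,0,0]],[[0,0,70],[0,0,0]],[[0,0,70],[0,0,0]]])

```text
time: 11.4
tool_pos: [423.7, -221.3, 7.6]
tcp_rot: [180.0, -29.8, 162.2]
ft_force: [-0.2, -0.6, 0.7]
finger_gap: 85.0
grip_force: 0.0
```

Call:
jog_arm(rows=[[[0,0,0],[0,0,0]],[[0,0,0],[0,0,0]],[[0,0,0],[0,0,0]],[[0,0,0],[0,0,0]],[[0,0,0],[0,0,0]],[[0,0,0],[0,0,0]],[[0,0,0],[0,0,0]],[[0,0,0],[0,0,0]]], grip=55, force=60)

```text
time: 12.2
tool_pos: [424.0, -221.4, 7.5]
tcp_rot: [180.0, -29.8, 162.2]
ft_force: [2.6, -0.7, 5.3]
finger_gap: 62.8
grip_force: 67.0
```

Run:
```python
from kin import *
p,Q=cur();s=r.sense();print(p,s["finger_gap"],s["grip_force"],s["ft_force"])
off=Q.T@(np.array([420.5,-220.5,15])-p);off[1]=0;np.save("off.npy",off);print("off",off)
q=RC+70*pl+15*pn
for b,up in((0,0),(0,30),(10,10),(60,60),(40,40)):
    t=q+b*pn+up*pl-F3@off;print(b,up,t.round(0),ik(t,F3))
p2=p+[0,0,180];Q2=Q
t=q+50*pn+50*pl-F3@off
print("from lifted: shift",(Q.T@(t-p2)).round(0),"turn",R.from_matrix(Q.T@F3).as_rotvec().round(3))
```

```text
[ 423.99302485 -221.42653551    7.51376758] 62.80593861378177 67.04612374305725 [ 2.60795485 -0.71866977  5.30551959]
off [ 6.85295351  0.         -4.70182165]
0 0 [451. 233.  77.] (array([ 26.7, -21.4, 132.3, -10.1,  45.6, -67.2]), 0.0)
0 30 [468. 236. 101.] (array([ 26. , -20.6, 128.9,  -9.3,  48.1, -68.8]), 0.0)
10 10 [449. 233.  91.] (array([ 26.9, -23.3, 132. ,  -9.8,  47.7, -67.5]), 0.0)
60 60 [437. 231. 160.] (array([ 27.5, -31.1, 129.7,  -8.8,  57.9, -68.9]), 0.0)
40 40 [441. 232. 132.] (array([ 27.2, -28.3, 130.9,  -9.1,  53.9, -68.4]), 0.0)
from lifted: shift [ 87. 436.  98.] turn [ 0.021 -0.937 -0.494]
```

Call:
jog_arm(rows=[[[0,0,0],[0,0,0]],[[0,0,0],[0,0,0]],[[0,0,0],[0,0,0]],[[-1,0,2],[0,0,0]],[[-2.5,0,4],[0,0,0]],[[-2.5,0,4.5],[0,0,0]],[[-2.5,0,4.5],[0,0,0]]], grip=75)

```text
time: 12.9
tool_pos: [422.7, -220.8, 1.4]
tcp_rot: [179.9, -30.0, 162.2]
ft_force: [-0.3, 0.1, 0.1]
finger_gap: 75.1
grip_force: 0.0
```

Call:
jog_arm(rows=[[[0,0,0],[0,0,0]],[[0,0,0],[0,0,0]],[[0,0,0],[0,0,0]],[[0,0,0],[0,0,0]],[[0,0,0],[0,0,0]],[[0,0,0],[0,0,0]],[[0,0,0],[0,0,0]]], grip=55, force=60)

```text
time: 13.6
tool_pos: [423.2, -221.1, 1.9]
tcp_rot: [180.0, -29.9, 162.2]
ft_force: [2.5, -1.1, 3.8]
finger_gap: 63.4
grip_force: 66.8
```

Run:
```python
from kin import *
p,Q=cur();s=r.sense();print(p,s["finger_gap"],s["grip_force"],s["ft_force"])
off=Q.T@(np.array([420.5,-220.5,15])-p);off[1]=0;np.save("off.npy",off);print("off",off)
q=RC+70*pl+15*pn
p2=p+[0,0,160]
t=q+50*pn+50*pl-F3@off
print("lift dir",(Q.T@[0,0,160]).round(0),"from lifted: shift",(Q.T@(t-p2)).round(0),"turn",R.from_matrix(Q.T@F3).as_rotvec().round(3))
```

```text
[ 423.22890403 -221.0845906     1.88065418] 63.35777511019297 66.80444955825806 [ 2.52978712 -1.07261779  3.77149102]
off [ 8.94444842  0.         -9.99147038]
lift dir [  80.    0. -139.] from lifted: shift [ 94. 437.  77.] turn [ 0.022 -0.939 -0.494]
```

Call:
jog_arm(rows=[[[5,0,-9],[0,0,0]],[[20,0,-35],[0,0,0]],[[37,0,-65],[0,0,0]],[[55,0,-96],[0,0,0]],[[70,0,-122],[0,0,0]],[[80,0,-139],[0,0,0]],[[80,0,-139],[0,0,0]]])

```text
time: 14.3
tool_pos: [424.1, -221.7, 165.2]
tcp_rot: [-180.0, -29.6, 162.2]
ft_force: [0.2, -0.2, -2.0]
finger_gap: 63.1
grip_force: 66.3
```

Call:
jog_arm(rows=[[[5,20,0],[0,-0.05,-0.02]],[[15,60,5],[0,-0.13,-0.07]],[[25,105,10],[0.01,-0.23,-0.12]],[[35,150,15],[0.01,-0.34,-0.18]],[[46,195,22],[0.01,-0.45,-0.24]],[[56,240,30],[0.02,-0.56,-0.3]],[[66,285,38],[0.02,-0.67,-0.36]],[[76,330,48],[0.02,-0.78,-0.42]],[[85,375,60],[0.02,-0.87,-0.47]],[[92,415,72],[0.02,-0.94,-0.494]]])

```text
time: 15.3
tool_pos: [437.9, 211.2, 144.2]
tcp_rot: [179.9, 25.2, -170.4]
ft_force: [0.3, -0.4, -2.9]
finger_gap: 63.0
grip_force: 66.3
```

```bash
cat >> kin.py <<'E'
q1=RC+70*pl+15*pn
def pre(b,up): return q1+b*pn+up*pl-F3@np.load("off.npy")
E
python3 - <<'E'
from kin import *
s=r.sense();print(s["joint_pos"].round(1),s["tool_pos"],s["finger_gap"],s["grip_force"])
go(pre(50,50),F3);go(pre(12,15),F3)
E
```

```text
[ 24.3 -32.7 132.4  -7.3  56.  -72.5] [437.87259376 211.16906917 144.20997366] 62.950359275143946 66.32558941841125
 shift [-7.  19.7  5.4] turn [0.003 0.004 0.001]
 shift [ 4.5 19.5 55.8] turn [0.003 0.004 0.001]
```

Call:
jog_arm(rows=[[[-4,12,3],[0,0,0]],[[-5,18,5],[0,0,0]],[[-5,19.5,8],[0.003,0.004,0]],[[-4,19.5,16],[0.003,0.004,0]],[[-2,19.5,26],[0.003,0.004,0]],[[0,19.5,36],[0.003,0.004,0]],[[2,19.5,46],[0.003,0.004,0]],[[4,19.5,53],[0.003,0.004,0]],[[4,19.5,53],[0.003,0.004,0]],[[4,19.5,53],[0.003,0.004,0]]])

```text
time: 16.3
tool_pos: [454.8, 231.7, 95.9]
tcp_rot: [-179.9, 24.8, -170.6]
ft_force: [-0.2, 0.3, -1.4]
finger_gap: 63.2
grip_force: 66.5
```

Run:
```python
from kin import *
s=r.sense();print(s["joint_pos"].round(1),s["tool_pos"],s["tcp_rot"],s["ft_force"])
for b,u_ in((12,15),(3,3),(0,0),(-2,-3)): go(pre(b,u_),F3,str((b,u_)))
a,d=r.snapshot("scene");b,_=r.snapshot("top")
f=lambda im,x,y,w,h:cv2.convertScaleAbs(cv2.resize(im[y:y+h,x:x+w],(400,300),interpolation=cv2.INTER_CUBIC),alpha=1.8)
cv2.imwrite("pics/c2.png",np.hstack([f(a,300,60,160,120),f(b,80,210,160,120)]))
```

```text
[ 26.3 -22.6 130.9  -9.5  48.3 -68.3] [454.810012   231.7398091   95.85686805] [-179.92319296   24.77947316 -170.5683233 ] [-0.21494718  0.27755093 -1.4119856 ]
(12, 15) shift [2.1 2.2 3.4] turn [-0.002 -0.003 -0.001]
(3, 3) shift [ 8.   2.2 17.3] turn [-0.002 -0.003 -0.001]
(0, 0) shift [ 9.1  2.2 21.4] turn [-0.002 -0.003 -0.001]
(-2, -3) shift [10.6  2.2 24.6] turn [-0.002 -0.003 -0.001]
```

View pics/c2.png

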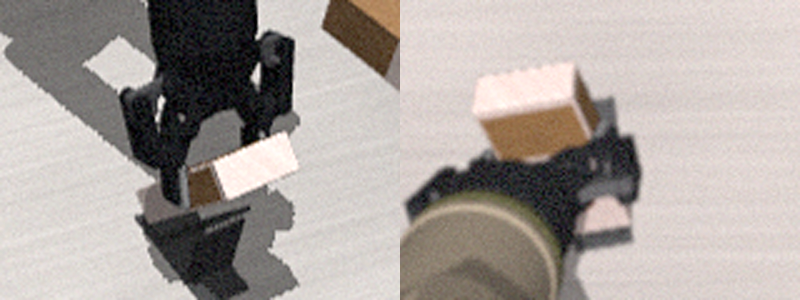

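The carton is held over the rest, brown end up: its top is near (250,170) in the left crop, with the plate below it near (215,240). I'll seat it slowly and watch the force.

Call:
jog_arm(rows=[[[3,2,6],[0,0,0]],[[5,2,11],[0,0,0]],[[7,2,15],[0,0,0]],[[8,2,18],[0,0,0]],[[8.5,2,19.5],[0,0,0]],[[9,2,21],[0,0,0]],[[9,2,21],[0,0,0]]])

```text
time: 17.1
tool_pos: [455.2, 233.9, 73.1]
tcp_rot: [-179.9, 24.8, -170.6]
ft_force: [-0.2, -0.5, -1.7]
finger_gap: 63.3
grip_force: 66.5
```

Run:
```python
from kin import *
s=r.sense();print(s["tool_pos"],s["tcp_rot"],s["ft_force"],s["finger_gap"])
p,Q=cur();m=p+Q@np.load("off.npy")-q1;print("resid pn,pl,v",m@pn,m@pl,m@v); print("unit pn",(Q.T@pn).round(2),"pl",(Q.T@pl).round(2))
```

```text
[455.20870413 233.94006324  73.14428965] [-179.93367316   24.80338776 -170.5655588 ] [-0.18546109 -0.46683957 -1.65272768] 63.323615325332
resid pn,pl,v 0.2686133847471155 0.44903484665986665 -0.07780376033375828
unit pn [ 0.5  -0.   -0.86] pl [-0.86  0.   -0.5 ]
```

Call:
jog_arm(rows=[[[0.9,0,0.5],[0,0,0]],[[1.7,0,1],[0,0,0]],[[2.6,0,1.5],[0,0,0]],[[2.6,0,1.5],[0,0,0]],[[2.6,0,1.5],[0,0,0]]])

```text
time: 17.6
tool_pos: [453.7, 233.8, 71.1]
tcp_rot: [-179.9, 24.8, -170.6]
ft_force: [1.0, 0.5, -1.2]
finger_gap: 63.3
grip_force: 66.7
```

Call:
jog_arm(rows=[[[-0.5,0,0.9],[0,0,0]],[[-1,0,1.7],[0,0,0]],[[-1.5,0,2.6],[0,0,0]],[[-1.5,0,2.6],[0,0,0]],[[-1.5,0,2.6],[0,0,0]]])

```text
time: 18.1
tool_pos: [454.6, 233.9, 70.3]
tcp_rot: [-179.9, 24.6, -170.6]
ft_force: [-40.7, -13.6, 41.2]
finger_gap: 63.0
grip_force: 73.5
```

Call:
jog_arm(rows=[[[0.9,0,-1.6],[0,0,0]],[[0.9,0,-1.6],[0,0,0]],[[1.8,0,-1.1],[0,0,0]],[[2.2,0,-0.8],[0,0,0]],[[2.6,0,-0.6],[0,0,0]],[[2.6,0,-0.6],[0,0,0]]])

```text
time: 18.7
tool_pos: [454.5, 234.0, 70.3]
tcp_rot: [-179.9, 24.9, -170.6]
ft_force: [-11.9, -4.8, 16.3]
finger_gap: 63.4
grip_force: 69.1
```

Call:
jog_arm(rows=[[[0,0,0],[0,0,0]],[[0,0,0],[0,0,0]],[[0,0,0],[0,0,0]],[[0,0,0],[0,0,0]],[[0,0,-10],[0,0,0]],[[0,0,-30],[0,0,0]],[[0,0,-55],[0,0,0]],[[0,0,-80],[0,0,0]],[[0,0,-90],[0,0,0]],[[0,0,-90],[0,0,0]]], grip=85)

```text
time: 19.7
tool_pos: [416.9, 228.2, 152.0]
tcp_rot: [180.0, 25.0, -170.6]
ft_force: [0.8, -0.1, -0.8]
finger_gap: 85.1
grip_force: 0.0
```

Run:
```python
from kin import *
s=r.sense();print(s["joint_pos"].round(1),s["tool_pos"],s["ft_force"],s["finger_gap"])
a,d=r.snapshot("scene");b,d2=r.snapshot("top")
f=lambda im,x,y,w,h:cv2.convertScaleAbs(cv2.resize(im[y:y+h,x:x+w],(400,300),interpolation=cv2.INTER_CUBIC),alpha=1.8)
cv2.imwrite("pics/c3.png",np.hstack([f(a,300,60,160,120),f(b,80,210,160,120)]))
top=RC+140*pl+15*pn;t=top-28*pl-19*pl   # TCP for grip 2
for back in(0,70,130): print(back,ik(t+back*pl,F2))
go(t+130*pl,F2,"pre2")
```

```text
[ 28.6 -34.6 132.7  -9.4  58.4 -67.5] [416.88643566 228.19733288 152.04964877] [ 0.77486178 -0.09484257 -0.81305355] 85.11207410874981
0 (array([ 18. ,  33.8,  74.1,   5.1, 106.7,   8.4]), 0.0)
70 (array([ 17.5,  36.5,  64. ,   5. , 114.1,   8.7]), 0.0)
130 (array([ 17.2,  40.2,  53.6,   5.1, 120.9,   8.9]), 0.0)
pre2 shift [-1.271e+02  1.000e-01 -6.000e-01] turn [0.812 0.814 1.412]
```

View pics/c3.png

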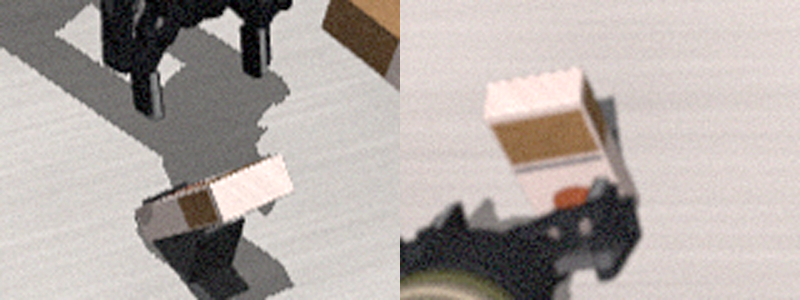

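The carton leans in the rest, brown end up: its top face is near (265,180) in the left crop and (540,95) in the right one. Next I'll measure its top end and turn the tool well above it.

Run:
```python
from kin import *
p,Q=cur();rv=R.from_matrix(Q.T@F2).as_rotvec()
mid=np.array([520,240,330])
print("A shift",(Q.T@(mid-p)).round(0),"turn",rv.round(2))
for fr in(.25,.5,.75,1): print(ik(p+(mid-p)*fr,Q@R.from_rotvec(rv*fr).as_matrix()))
```

```text
A shift [-171.   -5. -120.] turn [0.81 0.81 1.41]
(array([ 31. , -13.7, 110.8, -13.1,  76.3, -43.7]), 0.0)
(array([ 28.1,   4.6,  88.6, -10.4,  95.7, -27.1]), 0.0)
(array([ 23. ,  21.3,  66.7,  -4.6, 114.9, -10.8]), 0.0)
(array([ 16.9,  36.3,  46. ,   5.8, 132.3,  10. ]), 0.0)
```

Call:
jog_arm(rows=[[[-20,0,-45],[0,0,0]],[[-35,0,-80],[0.06,0.06,0.1]],[[-60,-1,-105],[0.12,0.12,0.21]],[[-80,-2,-115],[0.18,0.18,0.32]],[[-100,-2,-120],[0.25,0.25,0.43]],[[-120,-3,-120],[0.31,0.31,0.54]],[[-135,-3,-120],[0.37,0.37,0.65]],[[-150,-4,-120],[0.43,0.43,0.76]],[[-160,-5,-120],[0.5,0.5,0.87]],[[-171,-5,-120],[0.56,0.56,0.98]]])

```text
time: 20.8
tool_pos: [521.1, 240.0, 328.1]
tcp_rot: [-159.2, 1.1, 127.8]
ft_force: [0.2, 0.3, -0.4]
finger_gap: 84.9
grip_force: 0.0
```

Run:
```python
from kin import *
s=r.sense();print(s["joint_pos"].round(1),s["tool_pos"],s["tcp_rot"])
for n in("scene",):
    a,d=r.snapshot(n);C=cloud(n,d).reshape(-1,3);C=C[(d.ravel()>0)]-RC
    L=np.c_[C@pl,C@v,C@pn]   # along plate, across, off plate
    k=L[(abs(L[:,1])<60)&(L[:,2]>-10)&(L[:,2]<45)&(L[:,0]>60)&(L[:,0]<150)]
    e=k[k[:,0]>135];fc=k[(k[:,2]>24)&(k[:,2]<36)]
    print(n,len(k),"end",len(e),np.percentile(e,[2,50,98],axis=0).round(1).tolist(),"face",len(fc),np.percentile(fc,[2,50,98],axis=0).round(1).tolist())
    g=np.c_[e[:,:2],np.ones(len(e))]; (c,sz,ang)=cv2.minAreaRect(np.float32(e[:,1:]));print(c,sz,ang)
t=RC+(140-28-19)*pl+15*pn
go(t+90*pl,F2,"pre2")
```

```text
[ 23.4  22.4  60.2  -6.8 117.2 -16.2] [521.08625966 240.03342018 328.09161727] [-159.2068747     1.09356808  127.7607836 ]
scene 906 end 513 [[136.4, -31.8, 2.5], [139.7, -1.6, 16.9], [142.6, 30.1, 31.3]] face 260 [[65.0, -32.9, 24.2], [136.9, -15.3, 28.9], [142.0, 28.9, 32.3]]
(-0.4677085876464844, 16.898263931274414) (65.10789489746094, 29.801063537597656) 0.026789505034685135
pre2 shift [ 15.3  46.4 147. ] turn [0.24  0.244 0.419]
```

The measured end sits where the model puts it (139.7 mm along the plate, centred, square). Going to the top grip.

Call:
jog_arm(rows=[[[3,10,20],[0.06,0.06,0.1]],[[7,20,45],[0.12,0.12,0.21]],[[11,33,75],[0.18,0.18,0.32]],[[14,42,105],[0.24,0.244,0.419]],[[15,46,130],[0.24,0.244,0.419]],[[15,46,140],[0.24,0.244,0.419]],[[15,46,147],[0.24,0.244,0.419]],[[15,46,147],[0.24,0.244,0.419]],[[15,46,147],[0.24,0.244,0.419]]])

```text
time: 21.75
tool_pos: [507.1, 244.8, 178.6]
tcp_rot: [-145.9, -0.3, 100.4]
ft_force: [-0.0, 0.5, 0.3]
finger_gap: 85.1
grip_force: 0.0
```

Run:
```python
from kin import *
s=r.sense();print(s["joint_pos"].round(1),s["tool_pos"],s["tcp_rot"])
go(RC+93*pl+16*pn,F2,"grip2")
```

```text
[ 17.7  36.5  61.1   4.8 116.2   8.1] [507.14708753 244.7647652  178.58167747] [-145.93978875   -0.27210299  100.39997557]
grip2 shift [-1.6  1.6 97. ] turn [0.017 0.005 0.016]
```

Call:
jog_arm(rows=[[[-1,1,10],[0.01,0,0.01]],[[-1.5,1.5,25],[0.017,0.005,0.016]],[[-1.5,1.5,40],[0.017,0.005,0.016]],[[-1.5,1.5,55],[0.017,0.005,0.016]],[[-1.5,1.5,70],[0.017,0.005,0.016]],[[-1.5,1.5,82],[0.017,0.005,0.016]],[[-1.5,1.5,91],[0.017,0.005,0.016]],[[-1.5,1.5,96],[0.017,0.005,0.016]],[[-1.5,1.5,96],[0.017,0.005,0.016]],[[-1.5,1.5,96],[0.017,0.005,0.016]]])

```text
time: 22.75
tool_pos: [455.3, 233.7, 97.1]
tcp_rot: [-144.8, 0.0, 99.4]
ft_force: [-0.2, -0.2, -0.9]
finger_gap: 85.3
grip_force: 0.0
```

Run:
```python
from kin import *
s=r.sense();print(s["tool_pos"],s["tcp_rot"],s["ft_force"])
go(RC+93*pl+16*pn,F2,"grip2")
```

```text
[455.26581251 233.70415499  97.08952724] [-1.44838386e+02  3.51705338e-02  9.94337289e+01] [-0.2170475  -0.22994694 -0.94366171]
grip2 shift [ 0.3 -0.1 -0.2] turn [-0.002 -0.    -0.001]
```

Exactly in place. Closing with 60 N.

Call:
jog_arm(rows=[[[0,0,0],[0,0,0]],[[0,0,0],[0,0,0]],[[0,0,0],[0,0,0]],[[0,0,0],[0,0,0]],[[0,0,0],[0,0,0]],[[0,0,0],[0,0,0]],[[0,0,0],[0,0,0]],[[0,0,0],[0,0,0]],[[0,0,0],[0,0,0]],[[0,0,0],[0,0,0]]], grip=22, force=60)

```text
time: 23.75
tool_pos: [455.2, 233.6, 96.8]
tcp_rot: [-144.8, 0.0, 99.4]
ft_force: [4.4, 1.2, 0.5]
finger_gap: 29.7
grip_force: 59.5
```

Run:
```python
from kin import *
p,Q=cur();s=r.sense();print(p,s["finger_gap"],s["grip_force"],s["ft_force"])
T=np.array([668.4,-35.8]);D=down(101.5)
# lift off along pl+pn, then above the gap
A=p+40*pn+60*pl+[0,0,60]
print("lift",(Q.T@(A-p)).round(0))
B=np.array([*T,97+190.]);print("to gap from lifted",(Q.T@(B-A)).round(0),R.from_matrix(Q.T@D).as_rotvec().round(3))
print(ik(A,Q),ik(B,D))
```

```text
[455.24160425 233.64641747  96.78188611] 29.664654130548126 59.512420892715454 [4.37494896 1.19872385 0.53710044]
lift [  -0.  -75. -109.]
to gap from lifted [-301.  101. -142.] [-0.613 -0.01  -0.035]
(array([ 17.9,  27.5,  68.4,   5.5, 118.8,   9.7]), 0.0) (array([ -7.4,  17.5,  68.1,   0. ,  94.4, -18.9]), 0.0)
```

Call:
jog_arm(rows=[[[0,-5,-10],[0,0,0]],[[0,-15,-25],[0,0,0]],[[0,-30,-45],[0,0,0]],[[0,-48,-70],[0,0,0]],[[0,-65,-95],[0,0,0]],[[0,-83,-120],[0,0,0]],[[0,-100,-145],[0,0,0]],[[0,-109,-158],[0,0,0]],[[0,-109,-158],[0,0,0]]])

```text
time: 24.65
tool_pos: [457.7, 234.4, 291.8]
tcp_rot: [-145.1, -0.0, 99.4]
ft_force: [-0.1, 0.6, -2.0]
finger_gap: 29.6
grip_force: 59.5
```

Run:
```python
from kin import *
s=r.sense();print(s["tool_pos"],s["tcp_rot"],s["finger_gap"],s["grip_force"],s["ft_force"])
go([668.4,-35.8,290],down(101.5))
```

```text
[457.68056521 234.42727797 291.83599587] [-1.45092891e+02 -9.42535606e-03  9.94481621e+01] 29.574483179963295 59.46889579296112 [-0.09406555  0.57741024 -1.99868594]
 shift [-301.2  135.1  -92.1] turn [-0.609 -0.011 -0.035]
```

Call:
jog_arm(rows=[[[-15,7,-5],[-0.05,0,0]],[[-45,20,-14],[-0.1,0,-0.005]],[[-80,36,-25],[-0.18,0,-0.01]],[[-115,52,-35],[-0.26,-0.005,-0.015]],[[-150,67,-46],[-0.33,-0.006,-0.02]],[[-185,83,-57],[-0.4,-0.008,-0.025]],[[-220,99,-67],[-0.48,-0.01,-0.03]],[[-255,114,-78],[-0.55,-0.01,-0.035]],[[-285,128,-87],[-0.6,-0.011,-0.035]],[[-301,135,-92],[-0.609,-0.011,-0.035]]])

```text
time: 25.65
tool_pos: [667.0, -38.7, 284.2]
tcp_rot: [-179.6, 0.0, 101.4]
ft_force: [-0.2, 0.3, -1.6]
finger_gap: 28.9
grip_force: 59.6
```

Call:
jog_arm(rows=[[[0,0,0],[0,0,0]],[[0,0,0],[0,0,0]],[[0,0,0],[0,0,0]]])

```text
time: 25.95
tool_pos: [666.8, -34.6, 285.2]
tcp_rot: [-179.6, -0.0, 101.6]
ft_force: [-0.4, 0.2, -2.0]
finger_gap: 29.4
grip_force: 59.7
```

Run:
```python
from kin import *
s=r.sense();print(s["tool_pos"],s["tcp_rot"],s["finger_gap"],s["grip_force"])
for n in("scene","top"):
    a,d=r.snapshot(n);C=cloud(n,d);g=d>0
    if n=="scene": cv2.imwrite("pics/s2.png",cv2.convertScaleAbs(a[100:380,150:450],None,1.6))
    for nm,c in(("s1",(683.4,-110)),("s2",(653.5,38.5))):
        k=g&(abs(C[...,2]-145)<8)&(np.hypot(C[...,0]-c[0],C[...,1]-c[1])<42);print(n,nm,k.sum(),rect(C[k]) if k.sum()>50 else "")
    p,Q=cur();L=(C.reshape(-1,3)[g.ravel()]-p)
    Lx,Ly,Lz=(L@Q).T   # tool frame; carton: width along x, thick along y
    k=(abs(Lx)<45)&(abs(Ly)<25)&(Lz>5)&(Lz<85);print(n,"held",k.sum())
    if k.sum()>80:
        q=np.c_[Lx,Ly,Lz][k];print(np.percentile(q,[2,50,98],axis=0).round(1).tolist())
        for sg in(-1,1):
            b=q[(abs(q[:,1]-sg*15)<5)]
            if len(b)>60:
                m=b.mean(0);w=np.linalg.svd(b-m)[2][2];print("face",sg,len(b),m.round(1),(w*np.sign(w[1])).round(3))
```

```text
[666.7945128  -34.64628291 285.21645   ] [-1.79563525e+02 -3.12970022e-02  1.01582058e+02] 29.426526856723772 59.65530574321747
scene s1 855 (array([ 683. , -110.1]), array([64.4, 31.6]), -77.6)
scene s2 725 (array([652.9,  38.5]), array([65. , 30.7]), -77.7)
scene held 1256
[[-31.1, -13.2, 7.6], [-10.5, 13.0, 44.6], [30.6, 14.1, 83.2]]
face 1 1025 [-2.1 13.1 45.6] [-0.007  1.    -0.005]
top s1 446 (array([681.7, -99.8]), array([43. , 31.4]), -77.9)
top s2 30 
top held 613
[[-29.2, -16.0, 7.9], [12.3, -15.0, 53.3], [32.5, 6.2, 83.3]]
face -1 571 [  7.  -15.   50.8] [-0.005  1.    -0.008]
```

View pics/s2.png

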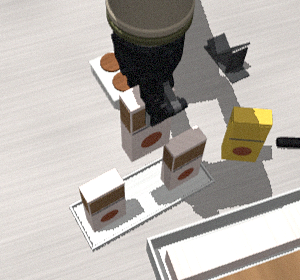

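The carton hangs upright over the tray, near (140,135) in this crop, in line with the neighbours at (103,195) and (185,155). They haven't moved. The carton is within about 0.5° of the tool, so I'll lower it now.

Call:
jog_arm(rows=[[[-1.5,1.2,15],[-0.008,0,0]],[[-1.5,1.2,40],[-0.008,0,0]],[[-1.5,1.2,65],[-0.008,0,0]],[[-1.5,1.2,90],[-0.008,0,0]],[[-1.5,1.2,112],[-0.008,0,0]],[[-1.5,1.2,132],[-0.008,0,0]],[[-1.5,1.2,150],[-0.008,0,0]],[[-1.5,1.2,163],[-0.008,0,0]],[[-1.5,1.2,172],[-0.008,0,0]],[[-1.5,1.2,172],[-0.008,0,0]]])

```text
time: 27.05
tool_pos: [667.0, -37.1, 112.7]
tcp_rot: [180.0, -0.0, 101.5]
ft_force: [0.5, -0.6, -2.6]
finger_gap: 29.6
grip_force: 59.6
```

Call:
jog_arm(rows=[[[0,0,2],[0,0,0]],[[0,0,4],[0,0,0]],[[0,0,6],[0,0,0]],[[0,0,8],[0,0,0]],[[0,0,9],[0,0,0]],[[0,0,9],[0,0,0]],[[0,0,9],[0,0,0]]])

```text
time: 27.75
tool_pos: [667.9, -37.6, 105.1]
tcp_rot: [179.9, 0.0, 101.5]
ft_force: [0.7, -0.7, -1.8]
finger_gap: 29.3
grip_force: 59.6
```

Call:
jog_arm(rows=[[[0,0,1.5],[0,0,0]],[[0,0,3],[0,0,0]],[[0,0,4.5],[0,0,0]],[[0,0,6],[0,0,0]],[[0,0,6],[0,0,0]],[[0,0,6],[0,0,0]]])

```text
time: 28.35
tool_pos: [667.8, -37.6, 99.0]
tcp_rot: [179.9, 0.0, 101.5]
ft_force: [0.3, -0.6, -2.4]
finger_gap: 29.1
grip_force: 59.6
```

Call:
jog_arm(rows=[[[0,0,0.8],[0,0,0]],[[0,0,1.6],[0,0,0]],[[0,0,2.2],[0,0,0]],[[0,0,2.2],[0,0,0]],[[0,0,2.2],[0,0,0]]])

```text
time: 28.85
tool_pos: [667.9, -37.6, 96.9]
tcp_rot: [179.9, 0.0, 101.5]
ft_force: [1.3, 0.4, -1.9]
finger_gap: 29.4
grip_force: 59.6
```

Call:
jog_arm(rows=[[[0,0,0.6],[0,0,0]],[[0,0,1.2],[0,0,0]],[[0,0,1.2],[0,0,0]],[[0,0,1.2],[0,0,0]]])

```text
time: 29.25
tool_pos: [668.1, -37.6, 96.1]
tcp_rot: [179.8, 0.0, 101.5]
ft_force: [-0.8, -0.0, 1.2]
finger_gap: 29.1
grip_force: 59.7
```

Call:
jog_arm(rows=[[[0,0,0.6],[0,0,0]],[[0,0,1.2],[0,0,0]],[[0,0,1.2],[0,0,0]],[[0,0,1.2],[0,0,0]]])

```text
time: 29.65
tool_pos: [668.2, -37.6, 96.0]
tcp_rot: [179.8, 0.0, 101.5]
ft_force: [-3.8, 0.2, 9.4]
finger_gap: 29.4
grip_force: 60.8
```

Call:
jog_arm(rows=[[[0,0,0],[0,0,0]],[[0,0,0],[0,0,0]],[[0,0,0],[0,0,0]],[[0,0,0],[0,0,0]],[[0,0,0],[0,0,0]],[[0,0,0],[0,0,0]]], grip=70)

```text
time: 30.25
tool_pos: [667.9, -37.6, 94.4]
tcp_rot: [179.9, 0.0, 101.5]
ft_force: [0.3, -0.1, 0.3]
finger_gap: 70.1
grip_force: 0.0
```

Call:
jog_arm(rows=[[[0,0,-10],[0,0,0]],[[0,0,-30],[0,0,0]],[[0,0,-60],[0,0,0]],[[0,0,-90],[0,0,0]],[[0,0,-125],[0,0,0]],[[0,0,-160],[0,0,0]],[[0,0,-190],[0,0,0]],[[0,0,-200],[0,0,0]],[[0,0,-200],[0,0,0]]])

```text
time: 31.15
tool_pos: [668.4, -37.7, 297.3]
tcp_rot: [179.6, 0.1, 101.5]
ft_force: [0.2, -0.1, -0.2]
finger_gap: 69.9
grip_force: 0.0
```

Run:
```python
from kin import *
for n in("scene","top"):
    a,d=r.snapshot(n);C=cloud(n,d);g=d>0
    if n=="scene": cv2.imwrite("pics/s3.png",cv2.convertScaleAbs(a[100:380,150:450],None,1.6))
    for nm,c in(("s1",(683.4,-110)),("s2",(653.5,38.5)),("c",(668.4,-35.8))):
        k=g&(abs(C[...,2]-145)<8)&(np.hypot(C[...,0]-c[0],C[...,1]-c[1])<37);print(n,nm,k.sum(),rect(C[k]) if k.sum()>50 else "",np.median(C[k][:,2]) if k.any() else "")
print(r.sense()["tool_pos"],r.sense()["time"])
```

```text
scene s1 848 (array([ 683.1, -109.9]), array([64.4, 31.2]), -77.3) 144.65585683389912
scene s2 741 (array([652.9,  38.8]), array([64.9, 31.7]), -77.3) 144.64171980304013
scene c 788 (array([667.5, -37.1]), array([64.7, 30.8]), -78.4) 144.68865071940297
top s1 527 (array([ 682.3, -103.8]), array([51.3, 31.5]), -79.4) 145.32634320109855
top s2 56 (array([671.1,  21.9]), array([27.9,  8.7]), 81.1) 145.54839224154148
top c 458 (array([671.2, -37.4]), array([68.6, 25.7]), 84.2) 145.41756653383737
[666.97028251 -37.52212272 292.91846662] 31.25
```

View pics/s3.png

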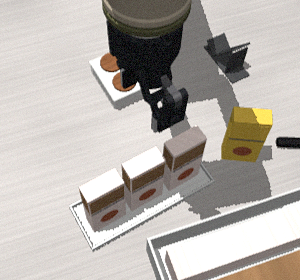

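The carton stands in the gap, near (145,178) in this crop. Its top is level with both neighbours, it is about 1.5 mm off the gap's middle, and the neighbours haven't moved. The gripper is clear, so I'm handing in.

```bash
python3 -c "
from bench import r
print(r.hand_in())"
```

```text
the job is handed in; nothing more can be done
None
```

The carton stands upright on the tray floor in the gap, about 1.5 mm off its middle and in line with both unmoved neighbours; I handed the job in at about 31 s, and no verdict was returned.

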